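Set a step selector by counting its clicks and start it

TASK

The grey vacuum step selector has no scale: turn its crank dial anticlockwise (seen from above) back to the end stop, then clockwise exactly three clicks, feeling for each click and never forcing it against the stop. With the dial resting in the third click, press the start button fully down and let go, leaving the bottle, the tape roll and the loose cap where they are.

Things in the scene. Friction and masses are not known exactly. Their poses are not given: they have to be found in the camera images.
- selector: the step selector: a fixed grey box 150 (x) x 200 (y) x 50 mm high with a black dial disc and a button on its top. Origin under its centre on the worktop, z up, its front faces its -x.
- dial_axis (a point): the dial's axis (vertical), at the top face of the black dial disc, 62 mm above the worktop; the disc is 112 mm across, 10 mm thick. The box carries it 30 mm to its own +y of its centre.
- grip_mid (a point): centre, half-way up, of the crank grip: an upright steel spindle 16 mm in diameter and 40 mm tall on the dial disc, 42 mm from the dial axis (its foot is on the disc's top face, its top 102 mm above the worktop). The grip spins freely about its own axis, so it can be held without turning the hand while it is led round the circle.
- dial (a joint): dial angle in rad, growing clockwise seen from above. Its zero is a rough mark: stop and clicks shift up to 0.15 rad from unit to unit. The dial rests in hollows; between two, a spring roller resists with up to 5 to 8 N at the crank grip, then pulls the dial on: one click. The anticlockwise stop is rigid and lies at a hollow, click zero; the start is several clicks clockwise of it.
- start_top (a point): centre of the top of the round grey start button, 24 mm in diameter, in a low black housing on the box's top, 100 mm to the right of the dial axis, its top 72 mm above the worktop; pressed straight down
- start (a joint): travel of the start button in m: 0 out, 0.006 fully down; it springs back; fully down takes about 5 N
- spare_bottle: loose white plastic bottle, 48 mm in diameter, 112 mm tall, standing right of the box; bystander; origin at its underside
- tape_roll: loose tan tape roll, 68 mm across, 19 mm high, lying right of the box; bystander; origin at its underside
- bottle_cap: loose white bottle cap, 23 mm across, 17 mm high, lying left of the box; bystander; origin at its underside
- end_stop: the dial's anticlockwise end stop, a rigid post hidden inside the box; its origin lies on the dial axis 20 mm above the worktop. It bears as much as is pushed at the crank grip beyond the stop and must never bear more than 25 N.

How it is judged:
By the outcome, as a careful person would: the job done as asked, in the order asked, and still so for the second after the job is handed in, with the robot touching nothing.
It also fails if it takes over 72 s, if anything falls off the work surface, if the arm or the gripper's body presses on something with over 40 N, if the wrist force passes 120 N, or if a joint passes its speed limit or range.

ROBOT

A 7-joint arm with a two-finger parallel gripper is mounted at the origin on a cart in front of the work surface, level with it; the furniture and walls round the work are solid. World frame = base frame: x ahead of the robot, y to its left, z up, the work surface at z = 0. Lengths are in m, angles in rad, forces in N, time in s.
With the tool pointing down it reaches from about 0.425 to 0.925 m from the base axis. Payload 6.8 kg.
Tool frame: the origin (TCP) lies at the very end of the fingers, on their centre line; the grasp point (between the pads) lies 19 mm behind it; z points along the fingers, y is the line along which they close (so a half turn about z gives the same grasp; the last joint's range is limited). The gripper opens to 85 mm and grips with 20 to 120 N. Pads are 22 mm wide; open, the fingers measure 114 mm over their backs; the gripper's body (76 mm by 85 mm) begins 54 mm behind the grasp point. The pads swing forward as they close: fully open they stand 13 mm farther back than shut.
Start: joints at [-1.24, 0.477, 0.022, 1.555, -0.011, 1.109, -0.083], TCP at [0.287, 0.611, 0.231] pointing down, gripper open.
Joint ranges: [-2.96, 2.96], [-0.34, 2.1], [-1.41, 1.46], [0.24, 2.44], [-1.37, 4.51], [0.17, 1.92], [-2.96, 2.96]. Speed limits (rad/s): [2.39, 2.39, 3.14, 3.14, 3.14, 3.14, 3.14].

INTERFACE

Orientations are given as a unit quaternion [w, x, y, z].
In Python, from station import bot gives the robot as it stands.
- The arm moves only by the tool apply_moves, never from a script. Its argument "deltas" is a list of rows, each a list of 3 entries, a list of its own where there are three numbers: the closure, from 0 (fully open) to 1 (shut), then the shift along the tool's x, y, z in units of 0.2 m (1.0 is 0.2 m), then the turn about the tool's z in units of 2 pi rad (1.0 is 2 pi rad). A call has 1 to 12 rows; each row is the pose to reach, as a shift and turn from the pose commanded when the call began, along the tool's axes at that moment, turning the shorter way round; what a row does not reach only later rows make up. A row lasts 1/10 s, in which the tool goes at most 50 mm and 8.59 degrees, less where a joint would pass 70% of its speed; a pose out of reach is approached as far as the arm can. A call with a number of a shift or a turn outside -1 to 1 is refused whole. A call with a gripper value outside its range is refused whole. The fingers move at their own pace and stop on an object; "squeeze" is the grip in N (left out, the last holds). Time passes only in rows, so rows that repeat a pose let the fingers close. It gives the time, the measured TCP pose, the force, the opening and the grip force at its end, in the units of the state.
- bot.get_obs(): the state, without advancing time (a new reading comes with each control period).
- bot.read_camera(name): name is "scene" or "top" or "wrist"; returns a dict with "color" (420x560x3 uint8, red, green, blue), "intrinsics" (3x3 intrinsics, pixels), "pose" (4x4, takes a point from camera to world coordinates); the wrist camera has in their place "hand_eye" (4x4, takes a point from camera to tool coordinates, whose origin is the TCP and whose axes are the flange's). Camera axes: x right, y down, z forward; pixel columns grow to the right and rows downward; lengths in m; the calibration is good to about 2 mm. A picture is of the moment at which its call begins: read the wrist's pose just before it. There is no depth.
- bot.hand_in(): hands the job in; it is judged then, once.
Trained networks look in a picture, given as the dict that the camera call returned (one of the last four; its "shot" number tells which), for a name from the list of things; names that differ only in an ending like _2 or _b are one class to them, and where a whole thing is asked for, a point or a joint stands for the part that bears it (a point fixed in the world has none). Each returns a list of dicts, best first, with "confidence" (0 to 1); they miss things now and then, are a little off and sometimes report something else, mostly with a low value. They report only what shows in the picture. A call takes as long as a camera call.
- bot.look_for(picture, target): "point" ([x, y, z] in m, in world coordinates, good to about 4 mm: the middle of the surface that is visible of it).
The state is a dict: "t": time; "q": joint angles; "joint_vel": joint speeds; "joint_torque": joint torques, N m; "eef_pos": TCP position; "tool_rot": TCP orientation; "contact_force": force on the tool from outside, world axes, zero at the start; "torque": the same for the moment, N m; "gripper_width": opening from 0.0 (shut) to 1.0 (fully open); "grasp_force": force on a finger pad.
Only numpy, scipy, OpenCV 4.12 (cv2) and the standard library are available. Lean on these libraries where they do the work, as an engineer would, in place of code of your own. Each camera call takes 0.05 s, during which the arm holds its last target. There are 200 camera calls.

## Working session

There is one attempt and no reset: what is moved stays moved. The work goes in short steps, Python scripts to look and compute and a tool call to move; the robot and the scene stay as the last step left them, time stands still between calls to the robot, and variables do not carry over. Pictures are saved under pics/ and viewed, at most 10 in all, crops included, and the job is handed in when it is done.

Besides the shell and the picture viewer there is one more tool, called after ">>>" as a command line: name --argument value ..., lists and objects as JSON in quotes. apply_moves: Moves the arm, as the interface text tells. Its arguments: {"type":"object","properties":{"deltas":{"type":"array","items":{"type":"array"}},"squeeze":{"type":"number"}},"required":["deltas"]}

```bash
mkdir -p pics; cat > h.py <<'E'
import numpy as np, cv2
from station import bot
def shot(n,f=None):
    p=bot.read_camera(n)
    if f: cv2.imwrite('pics/'+f,p['color'][:,:,::-1])
    return p
def look(p,names):
    for n in names:
        for d in bot.look_for(p,n)[:2]: print(n,np.round(d['point'],4),round(d['confidence'],2))
E
python3 - <<'E'
from h import *
o=bot.get_obs(); print({k:np.round(v,3) for k,v in o.items()})
N=['selector','dial_axis','grip_mid','start_top','spare_bottle','tape_roll','bottle_cap']
for c in ['top','scene']:
    p=shot(c,c+'1.png'); print(c); look(p,N)
    print(p['intrinsics'].round(1).tolist(),p['pose'].round(3).tolist())
E
```

```text
{'t': np.float64(0.0), 'q': array([-1.24 ,  0.478,  0.022,  1.556, -0.012,  1.109, -0.083]), 'joint_vel': array([ 0.001,  0.001,  0.   ,  0.001, -0.   ,  0.002, -0.   ]), 'joint_torque': array([ 1.0000e-03, -5.9645e+01,  1.6080e+00, -2.8121e+01,  1.3000e-02,
        9.0000e-03, -0.0000e+00]), 'eef_pos': array([0.287, 0.61 , 0.23 ]), 'tool_rot': array([-0.   ,  0.218,  0.976, -0.001]), 'contact_force': array([-0.919,  0.381, -0.026]), 'torque': array([ 0.032, -0.01 , -0.05 ]), 'grasp_force': np.float64(0.0), 'gripper_width': np.float64(1.0)}
top
selector [ 0.5523 -0.1859  0.0506] 0.83
dial_axis [ 0.5514 -0.1839  0.0477] 0.82
grip_mid [ 0.6337 -0.3759  0.0197] 0.55
start_top [ 0.5448 -0.2603  0.0713] 0.63
spare_bottle [ 0.4013 -0.3877  0.0819] 0.72
[[397.6, 0.0, 278.0], [0.0, 397.6, 208.2], [0.0, 0.0, 1.0]] [[0.0, -0.998, 0.068, 0.438], [-1.0, -0.0, -0.004, -0.151], [0.004, -0.068, -0.998, 0.94], [0.0, 0.0, 0.0, 1.0]]
scene
selector [ 0.5414 -0.2139  0.0489] 0.97
dial_axis [ 0.542  -0.2105  0.0526] 0.77
dial_axis [ 0.5455 -0.2599  0.0689] 0.26
grip_mid [ 0.5823 -0.1835  0.0852] 0.65
start_top [ 0.5415 -0.257   0.0653] 0.42
tape_roll [ 0.6312 -0.3801  0.0162] 0.79
tape_roll [ 0.5385 -0.2084  0.0513] 0.18
[[510.3, 0.0, 281.7], [0.0, 510.3, 207.1], [0.0, 0.0, 1.0]] [[0.837, -0.384, 0.39, 0.097], [-0.547, -0.609, 0.574, -0.742], [0.018, -0.694, -0.72, 0.804], [0.0, 0.0, 0.0, 1.0]]
```

View pics/top1.png

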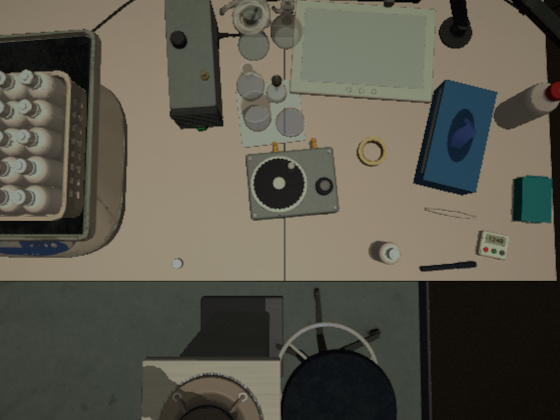

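View pics/scene1.png

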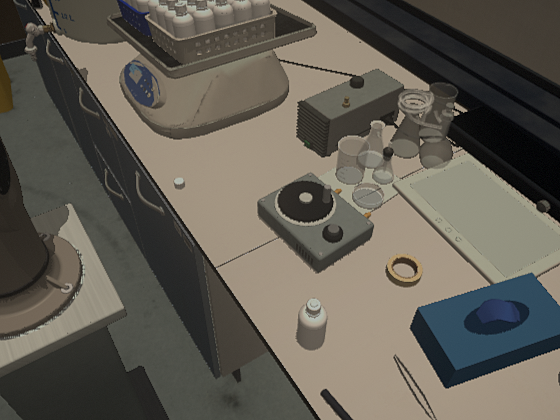

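The top view shows the dial hub at about (278,183), the grip top at (291,165), the button at (324,186), and the bystanders clear of the box. In the scene view the hub is at (305,198), the grip top at (326,187) and the button at (333,233).

```bash
cat >> h.py <<'E'
def ray(p,u,v,z,T=None):
    T=p['pose'] if T is None else T
    K=p['intrinsics']; d=T[:3,:3]@np.linalg.solve(K,[u,v,1.]); return T[:3,3]+d*(z-T[2,3])/d[2]
def tool(o):
    from scipy.spatial.transform import Rotation as R
    T=np.eye(4); w,x,y,z=o['tool_rot']; T[:3,:3]=R.from_quat([x,y,z,w]).as_matrix(); T[:3,3]=o['eef_pos']; return T
def delta(target,o=None):
    T=tool(o or bot.get_obs()); return (T[:3,:3].T@(np.array(target)-T[:3,3]))/0.2
E
python3 - <<'E'
from h import *
p=shot('top'); s=shot('scene')
for n,z,a,b in [('hub',.064,(278,183),(305,198)),('grip',.102,(291,165),(326,187)),('btn',.072,(324,186),(333,230))]:
    print(n,ray(p,*a,z).round(4),ray(s,*b,z).round(4))
c=p['color'][140:225,240:345,::-1]; t=cv2.resize(c,None,fx=5,fy=5,interpolation=cv2.INTER_CUBIC)
c=s['color'][165:275,250:380,::-1]; u=cv2.resize(c,None,fx=5,fy=5,interpolation=cv2.INTER_CUBIC)
cv2.imwrite('pics/c.png',t); 
T=tool(bot.get_obs()); print(T.round(3)); w=shot('wrist'); print(np.round(w['hand_eye'],3).tolist(), w['intrinsics'].round(1).tolist())
print(delta([.5,-.19,.30]))
E
```

```text
hub [ 0.554  -0.1543  0.064 ] [ 0.5524 -0.1554  0.064 ]
grip [ 0.5875 -0.1818  0.102 ] [ 0.5822 -0.1824  0.102 ]
btn [ 0.5464 -0.2553  0.072 ] [ 0.5432 -0.2613  0.072 ]
[[-0.905  0.425  0.     0.287]
 [ 0.425  0.905 -0.     0.611]
 [-0.    -0.    -1.     0.231]
 [ 0.     0.     0.     1.   ]]
[[-0.0, -0.948, -0.319, 0.081], [1.0, 0.0, -0.001, -0.0], [0.001, -0.319, 0.948, -0.143], [0.0, 0.0, 0.0, 1.0]] [[328.2, 0.0, 282.3], [0.0, 328.2, 205.2], [0.0, 0.0, 1.0]]
[-2.66676752 -3.17298759 -0.34364434]
```

View pics/c.png

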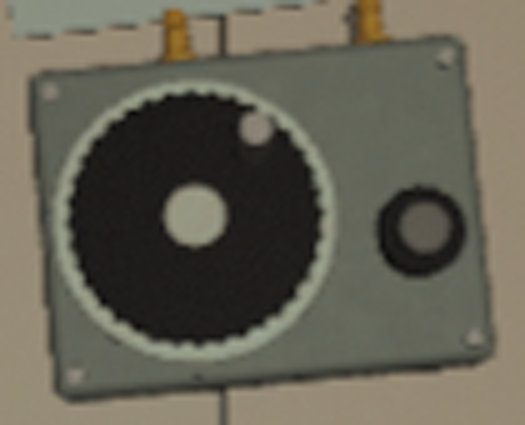

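>>> apply_moves --deltas '[[0.4,[0,0,-0.25],0],[0.4,[0,0,-0.5],0],[0.4,[0,0,-0.75],0],[0.4,[0,0,-0.85],0],[0.4,[-0.15,-0.19,-0.85],0],[0.4,[-0.3,-0.38,-0.85],0],[0.4,[-0.45,-0.57,-0.85],0],[0.4,[-0.6,-0.77,-0.85],0],[0.4,[-0.7,-0.96,-0.85],0],[0.4,[-0.7,-0.96,-0.85],0]]'

```text
t: 1.95
eef_pos: [0.3341, 0.3719, 0.4023]
tool_rot: [0.001, 0.222, 0.975, 0.0]
contact_force: [0.1, 0.4, 0.3]
gripper_width: 0.598
grasp_force: 0.0
```

>>> apply_moves --deltas '[[0.4,[-0.17,-0.14,0],0],[0.4,[-0.34,-0.28,0],0],[0.4,[-0.51,-0.42,0],0],[0.4,[-0.68,-0.56,0],0],[0.4,[-0.85,-0.7,0],0],[0.4,[-1,-0.8,0],0],[0.4,[-1,-0.8,0],0]]'

```text
t: 2.65
eef_pos: [0.4473, 0.1433, 0.4018]
tool_rot: [0.001, 0.222, 0.975, -0.0]
contact_force: [-0.1, -0.1, -0.3]
gripper_width: 0.6
grasp_force: 0.0
```

>>> apply_moves --deltas '[[0.4,[-0.17,-0.17,0.1],0],[0.4,[-0.34,-0.34,0.2],0],[0.4,[-0.51,-0.51,0.3],0],[0.4,[-0.68,-0.68,0.4],0],[0.4,[-0.75,-0.85,0.5],0],[0.4,[-0.77,-1,0.6],0],[0.4,[-0.77,-1,0.6],0]]'

```text
t: 3.35
eef_pos: [0.4968, -0.1022, 0.2789]
tool_rot: [-0.002, 0.221, 0.975, -0.001]
contact_force: [-0.2, 0.6, -0.1]
gripper_width: 0.603
grasp_force: 0.0
```

```bash
python3 - <<'E'
from h import *
o=bot.get_obs(); print(o['eef_pos'].round(4),o['q'].round(2),delta([.51,-.155,.28]))
w=shot('wrist','w1.png')
look(w,['grip_mid','dial_axis','start_top'])
E
```

```text
[ 0.4968 -0.1022  0.2789] [-0.46  0.16  0.62  1.92 -0.1   1.09  1.32] [-0.17307184 -0.20964391 -0.00546098]
grip_mid [ 0.583  -0.1796  0.0912] 0.84
dial_axis [ 0.5344 -0.1675  0.0518] 0.97
start_top [ 0.5455 -0.2562  0.0739] 0.8
start_top [ 0.537  -0.1657  0.051 ] 0.7
```

View pics/w1.png

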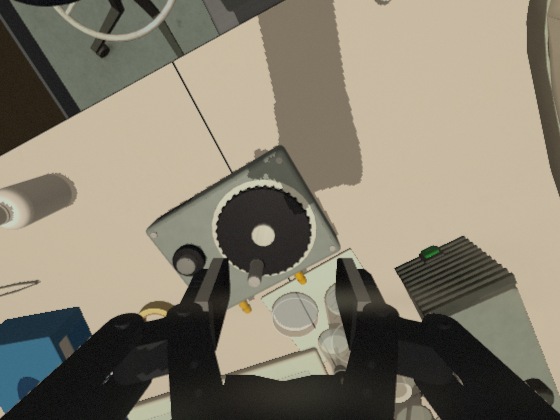

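The wrist view shows the hub at (263,236), the grip from its foot at (258,264) to its top at about (254,281), and the button at (188,261).

```bash
python3 - <<'E'
from h import *
o=bot.get_obs();w=shot('wrist'); T=tool(o)@np.array(w['hand_eye'])
for n,z,a in [('hub',.064,(263,236)),('griptop',.102,(254,280)),('btn',.072,(187,258))]: print(n,ray(w,*a,z,T).round(4))
print(delta([.5855,-.1805,.13]),delta([.5855,-.1805,.072]))
E
```

```text
hub [ 0.5623 -0.1512  0.064 ]
griptop [ 0.5921 -0.1747  0.102 ]
btn [ 0.5466 -0.2444  0.072 ]
[-0.56136493 -0.20162466  0.76025117] [-0.56104913 -0.20193588  1.05025083]
```

>>> apply_moves --deltas '[[0.4,[-0.19,-0.07,0.15],0],[0.4,[-0.38,-0.14,0.3],0],[0.4,[-0.56,-0.2,0.45],0],[0.4,[-0.56,-0.2,0.62],0],[0.4,[-0.56,-0.2,0.74],0],[0.4,[-0.56,-0.2,0.74],0],[0.4,[-0.56,-0.2,0.74],0]]'

```text
t: 4.3
eef_pos: [0.5847, -0.1812, 0.134]
tool_rot: [0.0, 0.217, 0.976, 0.0]
contact_force: [0.2, 0.7, 1.1]
gripper_width: 0.604
grasp_force: 0.0
```

```bash
python3 - <<'E'
from h import *
o=bot.get_obs(); print(o['eef_pos'].round(4),delta([.585,-.181,.074]))
w=shot('wrist','w2.png')
look(w,['grip_mid','start_top'])
E
```

```text
[ 0.5847 -0.1812  0.134 ] [-0.00050896  0.00147947  0.29987416]
grip_mid [ 0.5816 -0.1795  0.0998] 0.9
start_top [ 0.5452 -0.2518  0.0736] 0.7
```

View pics/w2.png

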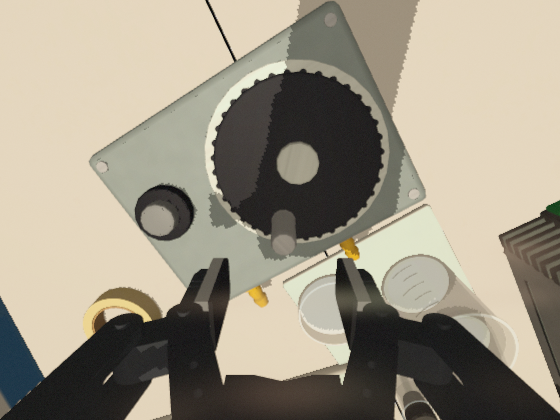

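The grip top at (284,242) sits centred between the fingertips at columns 218 and 345. Next I descend and grip.

>>> apply_moves --deltas '[[0.4,[0,0,0.15],0],[0.4,[0,0,0.3],0],[0.4,[0,0,0.3],0],[0.6,[0,0,0.3],0],[0.7,[0,0,0.3],0],[0.8,[0,0,0.3],0],[0.9,[0,0,0.3],0],[1,[0,0,0.3],0],[1,[0,0,0.3],0],[1,[0,0,0.3],0],[1,[0,0,0.3],0],[1,[0,0,0.3],0]]' --squeeze 40

```text
t: 5.65
eef_pos: [0.5849, -0.1828, 0.0751]
tool_rot: [0.001, 0.218, 0.976, 0.0]
contact_force: [-1.5, 0.7, 6.0]
gripper_width: 0.169
grasp_force: 38.9
```

```bash
python3 - <<'E'
from h import *
o=bot.get_obs(); print(o['eef_pos'].round(4),o['contact_force'].round(2),o['gripper_width'],o['grasp_force'])
w=shot('wrist','w3.png')
look(w,['grip_mid'])
E
```

```text
[ 0.5849 -0.1828  0.0751] [-1.47  0.7   6.  ] 0.16877309027558546 38.88212275807746
grip_mid [ 0.5816 -0.1801  0.0971] 0.86
```

View pics/w3.png

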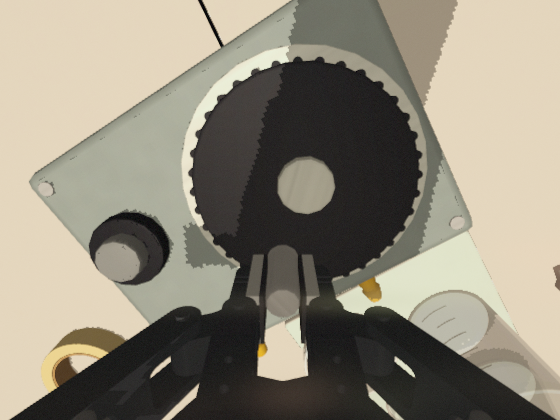

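```bash
cat >> h.py <<'E'
C=np.array([.553,-.1545])
def ang(pos): d=np.array(pos[:2])-C; return np.degrees(np.arctan2(d[1],d[0])).round(2),np.hypot(*d).round(4)
def arc(a0,phis):
    f=lambda p:.21*np.array([np.cos(np.radians(p-154.8)),np.cos(np.radians(p-64.8))])
    for p in phis: print(p,(f(p)-f(a0)).round(4))
E
python3 -c "
from h import *
print(ang([.5848,-.1812]),ang([.5849,-.1828]));arc(-40,range(-38,-10,2))"
```

```text
(np.float64(-40.02), np.float64(0.0415)) (np.float64(-41.58), np.float64(0.0426))
-38 [-0.0017  0.0071]
-36 [-0.0032  0.0143]
-34 [-0.0045  0.0215]
-32 [-0.0055  0.0288]
-30 [-0.0062  0.0361]
-28 [-0.0067  0.0434]
-26 [-0.0069  0.0507]
-24 [-0.0069  0.058 ]
-22 [-0.0066  0.0654]
-20 [-0.0061  0.0727]
-18 [-0.0053  0.08  ]
-16 [-0.0043  0.0872]
-14 [-0.003   0.0944]
-12 [-0.0014  0.1016]
```

>>> apply_moves --deltas '[[1,[-0.002,0.007,0],0],[1,[-0.003,0.014,0],0],[1,[-0.003,0.014,0],0]]' --squeeze 25

```text
t: 6.05
eef_pos: [0.5853, -0.1824, 0.075]
tool_rot: [0.001, 0.218, 0.976, -0.001]
contact_force: [-3.4, -2.8, 8.8]
gripper_width: 0.176
grasp_force: 39.0
```

>>> apply_moves --deltas '[[1,[-0.001,0.007,0],0],[1,[-0.002,0.0145,0],0],[1,[-0.002,0.0145,0],0]]'

```text
t: 6.35
eef_pos: [0.587, -0.1801, 0.0751]
tool_rot: [0.001, 0.219, 0.976, -0.001]
contact_force: [-3.5, -3.1, 6.7]
gripper_width: 0.17
grasp_force: 38.9
```

>>> apply_moves --deltas '[[1,[-0.001,0.007,0],0],[1,[-0.0015,0.0145,0],0],[1,[-0.0015,0.0145,0],0]]'

```text
t: 6.65
eef_pos: [0.589, -0.177, 0.0751]
tool_rot: [0.001, 0.218, 0.976, -0.001]
contact_force: [-2.8, -1.6, 6.1]
gripper_width: 0.17
grasp_force: 38.9
```

```bash
python3 -c "
from h import *
for a in range(-28,110,8): print(a,end=' -> ');arc(a,[a+8])"
```

```text
-28 -> -20 [0.0006 0.0293]
-20 -> -12 [0.0047 0.0289]
-12 -> -4 [0.0087 0.028 ]
-4 -> 4 [0.0125 0.0265]
4 -> 12 [0.016  0.0245]
12 -> 20 [0.0193 0.022 ]
20 -> 28 [0.0222 0.0191]
28 -> 36 [0.0246 0.0159]
36 -> 44 [0.0266 0.0123]
44 -> 52 [0.028  0.0085]
52 -> 60 [0.029  0.0045]
60 -> 68 [0.0293 0.0004]
68 -> 76 [ 0.0291 -0.0037]
76 -> 84 [ 0.0283 -0.0077]
84 -> 92 [ 0.0269 -0.0115]
92 -> 100 [ 0.0251 -0.0152]
100 -> 108 [ 0.0227 -0.0185]
108 -> 116 [ 0.0199 -0.0215]
```

>>> apply_moves --deltas '[[1,[0,0.015,0],0],[1,[0.0006,0.029,0],0],[1,[0.0006,0.029,0],0]]'

```text
t: 6.95
eef_pos: [0.5924, -0.1699, 0.0751]
tool_rot: [0.001, 0.218, 0.976, 0.0]
contact_force: [-0.5, 0.8, 6.3]
gripper_width: 0.171
grasp_force: 38.9
```

>>> apply_moves --deltas '[[1,[0.002,0.0145,0],0],[1,[0.0047,0.029,0],0],[1,[0.0047,0.029,0],0]]'

```text
t: 7.25
eef_pos: [0.5932, -0.1673, 0.0751]
tool_rot: [0.002, 0.219, 0.976, -0.002]
contact_force: [-1.7, -6.0, 5.0]
gripper_width: 0.174
grasp_force: 38.7
```

>>> apply_moves --deltas '[[1,[0.004,0.014,0],0],[1,[0.0087,0.028,0],0],[1,[0.0087,0.028,0],0]]'

```text
t: 7.55
eef_pos: [0.5942, -0.163, 0.0752]
tool_rot: [0.002, 0.219, 0.976, -0.002]
contact_force: [-0.0, -7.4, 3.1]
gripper_width: 0.17
grasp_force: 38.5
```

>>> apply_moves --deltas '[[1,[0.006,0.0135,0],0],[1,[0.0125,0.0265,0],0],[1,[0.0125,0.0265,0],0]]'

```text
t: 7.85
eef_pos: [0.5949, -0.155, 0.0751]
tool_rot: [0.002, 0.218, 0.976, -0.001]
contact_force: [0.3, -3.7, 4.4]
gripper_width: 0.17
grasp_force: 38.7
```

>>> apply_moves --deltas '[[1,[0.008,0.0125,0],0],[1,[0.016,0.0245,0],0],[1,[0.016,0.0245,0],0]]'

```text
t: 8.15
eef_pos: [0.594, -0.1464, 0.075]
tool_rot: [0.001, 0.217, 0.976, 0.001]
contact_force: [-0.6, 0.5, 10.0]
gripper_width: 0.172
grasp_force: 39.2
```

>>> apply_moves --deltas '[[1,[0.0095,0.011,0],0],[1,[0.0193,0.022,0],0],[1,[0.0193,0.022,0],0]]'

```text
t: 8.45
eef_pos: [0.5926, -0.1417, 0.0751]
tool_rot: [0.002, 0.218, 0.976, -0.0]
contact_force: [0.0, -2.1, 7.6]
gripper_width: 0.171
grasp_force: 38.9
```

```bash
python3 - <<'E'
from h import *
o=bot.get_obs(); print(ang(o['eef_pos']),o['contact_force'].round(2))
E
```

```text
(np.float64(17.92), np.float64(0.0416)) [ 0.04 -2.13  7.61]
```

>>> apply_moves --deltas '[[1,[0.011,0.0095,0],0],[1,[0.0222,0.019,0],0],[1,[0.0222,0.019,0],0]]'

```text
t: 8.75
eef_pos: [0.5911, -0.1382, 0.0751]
tool_rot: [0.003, 0.218, 0.976, -0.001]
contact_force: [4.3, -5.5, 4.2]
gripper_width: 0.171
grasp_force: 38.6
```

>>> apply_moves --deltas '[[1,[0.0125,0.008,0],0],[1,[0.0246,0.016,0],0],[1,[0.0246,0.016,0],0]]'

```text
t: 9.05
eef_pos: [0.5876, -0.1318, 0.075]
tool_rot: [0.002, 0.218, 0.976, -0.0]
contact_force: [2.2, -2.6, 7.5]
gripper_width: 0.167
grasp_force: 38.9
```

>>> apply_moves --deltas '[[1,[0.0135,0.006,0],0],[1,[0.0266,0.0123,0],0],[1,[0.0266,0.0123,0],0]]'

```text
t: 9.35
eef_pos: [0.583, -0.1262, 0.075]
tool_rot: [0.001, 0.218, 0.976, 0.0]
contact_force: [-1.7, -0.9, 11.4]
gripper_width: 0.172
grasp_force: 39.3
```

```bash
python3 - <<'E'
from h import *
for p in ([.5949,-.155],[.594,-.1464],bot.get_obs()['eef_pos']): print(ang(p))
E
```

```text
(np.float64(-0.68), np.float64(0.0419))
(np.float64(11.18), np.float64(0.0418))
(np.float64(43.31), np.float64(0.0413))
```

>>> apply_moves --deltas '[[1,[0.014,0.0045,0],0],[1,[0.028,0.0085,0],0],[1,[0.028,0.0085,0],0]]'

```text
t: 9.65
eef_pos: [0.578, -0.1217, 0.0749]
tool_rot: [0.001, 0.217, 0.976, 0.001]
contact_force: [-2.5, 0.7, 12.5]
gripper_width: 0.172
grasp_force: 39.6
```

>>> apply_moves --deltas '[[1,[0.0145,0.0025,0],0],[1,[0.029,0.0045,0],0],[1,[0.029,0.0045,0],0]]'

```text
t: 9.95
eef_pos: [0.5759, -0.1203, 0.0751]
tool_rot: [0.004, 0.218, 0.976, -0.0]
contact_force: [6.2, -4.1, 3.4]
gripper_width: 0.171
grasp_force: 38.4
```

```bash
python3 - <<'E'
from h import *
print(ang(bot.get_obs()['eef_pos']))
E
```

```text
(np.float64(56.23), np.float64(0.0411))
```

>>> apply_moves --deltas '[[1,[0.0145,0,0],0],[1,[0.0145,0,0],0]]'

```text
t: 10.15
eef_pos: [0.5733, -0.1188, 0.0751]
tool_rot: [0.004, 0.218, 0.976, -0.0]
contact_force: [5.1, -2.3, 4.5]
gripper_width: 0.168
grasp_force: 38.6
```

```bash
python3 - <<'E'
from h import *
o=bot.get_obs();print(ang(o['eef_pos']),o['contact_force'])
E
```

```text
(np.float64(60.45), np.float64(0.0411)) [ 5.10966619 -2.34741497  4.49495048]
```

Force fell as it moved, so this is a hump rather than the stop. I continue in small steps.

>>> apply_moves --deltas '[[1,[0.0145,0,0],0],[1,[0.0145,0,0],0]]'

```text
t: 10.35
eef_pos: [0.5701, -0.1171, 0.0751]
tool_rot: [0.003, 0.218, 0.976, 0.0]
contact_force: [4.3, -1.8, 6.2]
gripper_width: 0.172
grasp_force: 38.8
```

>>> apply_moves --deltas '[[1,[0.0145,-0.0015,0],0],[1,[0.0145,-0.0015,0],0]]'

```text
t: 10.55
eef_pos: [0.5669, -0.1159, 0.075]
tool_rot: [0.003, 0.218, 0.976, 0.0]
contact_force: [2.5, -1.4, 8.5]
gripper_width: 0.169
grasp_force: 39.0
```

>>> apply_moves --deltas '[[1,[0.0145,-0.0022,0],0],[1,[0.0145,-0.0022,0],0]]'

```text
t: 10.75
eef_pos: [0.5637, -0.1148, 0.075]
tool_rot: [0.002, 0.217, 0.976, 0.0]
contact_force: [0.9, -0.1, 9.8]
gripper_width: 0.171
grasp_force: 39.2
```

```bash
python3 - <<'E'
from h import *
o=bot.get_obs();print(ang(o['eef_pos']),o['contact_force'])
E
```

```text
(np.float64(74.97), np.float64(0.0411)) [ 0.90050314 -0.09900817  9.82619173]
```

>>> apply_moves --deltas '[[1,[0.0142,-0.0035,0],0],[1,[0.0142,-0.0035,0],0]]'

```text
t: 10.95
eef_pos: [0.5603, -0.1141, 0.075]
tool_rot: [0.002, 0.218, 0.976, 0.001]
contact_force: [-0.7, 0.5, 11.6]
gripper_width: 0.168
grasp_force: 39.4
```

>>> apply_moves --deltas '[[1,[0.014,-0.0042,0],0],[1,[0.014,-0.0042,0],0]]'

```text
t: 11.15
eef_pos: [0.557, -0.1136, 0.075]
tool_rot: [0.001, 0.218, 0.976, 0.001]
contact_force: [-2.3, 0.2, 13.1]
gripper_width: 0.174
grasp_force: 39.5
```

>>> apply_moves --deltas '[[1,[0.0137,-0.0054,0],0],[1,[0.0137,-0.0054,0],0]]'

```text
t: 11.35
eef_pos: [0.5537, -0.1134, 0.0749]
tool_rot: [0.001, 0.218, 0.976, 0.001]
contact_force: [-3.9, -0.0, 13.7]
gripper_width: 0.173
grasp_force: 39.6
```

```bash
python3 - <<'E'
from h import *
o=bot.get_obs();print(ang(o['eef_pos']),o['contact_force'])
E
```

```text
(np.float64(89.01), np.float64(0.0411)) [-3.87628766 -0.04528406 13.73185926]
```

>>> apply_moves --deltas '[[1,[0.0132,-0.0061,0],0],[1,[0.0132,-0.0061,0],0]]'

```text
t: 11.55
eef_pos: [0.5521, -0.1135, 0.075]
tool_rot: [0.002, 0.218, 0.976, 0.001]
contact_force: [1.4, -1.2, 9.7]
gripper_width: 0.172
grasp_force: 39.1
```

>>> apply_moves --deltas '[[1,[0.0128,-0.0071,0],0],[1,[0.0128,-0.0071,0],0]]'

```text
t: 11.75
eef_pos: [0.5515, -0.1135, 0.0752]
tool_rot: [0.004, 0.217, 0.976, 0.001]
contact_force: [8.5, -1.0, 1.8]
gripper_width: 0.173
grasp_force: 38.4
```

```bash
python3 - <<'E'
from h import *
o=bot.get_obs();print(ang(o['eef_pos']),o['contact_force'])
for a in range(92,140,4): print(a,end=' -> ');arc(a,[a+4])
E
```

```text
(np.float64(92.16), np.float64(0.041)) [ 8.53540073 -0.95936866  1.75102263]
92 -> 96 [ 0.0128 -0.0072]
96 -> 100 [ 0.0123 -0.008 ]
100 -> 104 [ 0.0117 -0.0089]
104 -> 108 [ 0.011  -0.0097]
108 -> 112 [ 0.0103 -0.0104]
112 -> 116 [ 0.0096 -0.0111]
116 -> 120 [ 0.0088 -0.0117]
120 -> 124 [ 0.0079 -0.0123]
124 -> 128 [ 0.0071 -0.0128]
128 -> 132 [ 0.0061 -0.0133]
132 -> 136 [ 0.0052 -0.0137]
136 -> 140 [ 0.0042 -0.014 ]
```

>>> apply_moves --deltas '[[1,[0.0062,-0.004,0],0],[1,[0.0062,-0.004,0],0]]'

```text
t: 11.95
eef_pos: [0.551, -0.1135, 0.0752]
tool_rot: [0.005, 0.217, 0.976, 0.001]
contact_force: [10.1, -1.5, 0.4]
gripper_width: 0.174
grasp_force: 38.1
```

>>> apply_moves --deltas '[[1,[0.006,-0.004,0],0],[1,[0.006,-0.004,0],0],[1,[0.006,-0.004,0],0]]'

```text
t: 12.25
eef_pos: [0.5502, -0.1136, 0.0752]
tool_rot: [0.006, 0.217, 0.976, 0.001]
contact_force: [11.6, -0.9, -1.7]
gripper_width: 0.169
grasp_force: 37.9
```

```bash
python3 - <<'E'
from h import *
o=bot.get_obs();print(ang(o['eef_pos']),o['contact_force'])
w=shot('wrist','w4.png')
E
```

```text
(np.float64(93.96), np.float64(0.041)) [11.58507397 -0.86892457 -1.7331599 ]
```

View pics/w4.png

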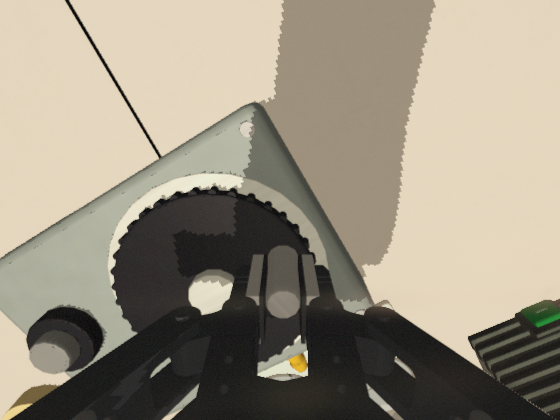

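Force has risen to 11.6 N, above the earlier humps at 7.5 N or less, with almost no motion. The spindle has not slipped in the pads (top still at about (283,302)). This is the end stop at about 92°, so I reverse clockwise.

>>> apply_moves --deltas '[[1,[-0.0125,0.0076,0],0],[1,[-0.025,0.0152,0],0],[1,[-0.025,0.0152,0],0]]'

```text
t: 12.6
eef_pos: [0.5521, -0.1134, 0.075]
tool_rot: [0.002, 0.217, 0.976, 0.001]
contact_force: [0.6, -0.3, 9.6]
gripper_width: 0.171
grasp_force: 39.2
```

>>> apply_moves --deltas '[[1,[-0.0134,0.0057,0],0],[1,[-0.0269,0.0115,0],0],[1,[-0.0269,0.0115,0],0]]'

```text
t: 12.9
eef_pos: [0.5549, -0.1135, 0.0749]
tool_rot: [-0.001, 0.218, 0.976, 0.001]
contact_force: [-7.1, -0.2, 19.2]
gripper_width: 0.171
grasp_force: 40.1
```

>>> apply_moves --deltas '[[1,[-0.0141,0.0039,0],0],[1,[-0.0283,0.0077,0],0],[1,[-0.0283,0.0077,0],0]]'

```text
t: 13.2
eef_pos: [0.5619, -0.1144, 0.0749]
tool_rot: [0.0, 0.218, 0.976, 0.001]
contact_force: [-3.2, 0.9, 14.4]
gripper_width: 0.172
grasp_force: 39.6
```

>>> apply_moves --deltas '[[1,[-0.0145,0.0018,0],0],[1,[-0.0291,0.0037,0],0],[1,[-0.0291,0.0037,0],0]]'

```text
t: 13.5
eef_pos: [0.5685, -0.1165, 0.075]
tool_rot: [0.001, 0.218, 0.976, 0.001]
contact_force: [-0.7, -1.6, 11.2]
gripper_width: 0.17
grasp_force: 39.3
```

>>> apply_moves --deltas '[[1,[-0.0146,0,0],0],[1,[-0.0293,0,0],0],[1,[-0.0293,0,0],0]]'

```text
t: 13.8
eef_pos: [0.5745, -0.1194, 0.075]
tool_rot: [0.002, 0.218, 0.976, 0.0]
contact_force: [1.5, -2.7, 8.2]
gripper_width: 0.172
grasp_force: 39.0
```

```bash
python3 - <<'E'
from h import *
o=bot.get_obs();print(ang(o['eef_pos']),o['contact_force'])
E
```

```text
(np.float64(58.44), np.float64(0.0412)) [ 1.45004352 -2.69938932  8.23499702]
```

>>> apply_moves --deltas '[[1,[-0.0145,-0.002,0],0],[1,[-0.029,-0.0045,0],0],[1,[-0.029,-0.0045,0],0]]'

```text
t: 14.1
eef_pos: [0.5776, -0.1213, 0.0749]
tool_rot: [-0.0, 0.217, 0.976, 0.001]
contact_force: [-4.3, 1.9, 15.9]
gripper_width: 0.168
grasp_force: 39.9
```

>>> apply_moves --deltas '[[1,[-0.014,-0.004,0],0],[1,[-0.028,-0.0085,0],0],[1,[-0.028,-0.0085,0],0]]'

```text
t: 14.4
eef_pos: [0.5816, -0.1247, 0.0749]
tool_rot: [-0.001, 0.217, 0.976, 0.001]
contact_force: [-4.0, 2.9, 15.2]
gripper_width: 0.17
grasp_force: 39.8
```

>>> apply_moves --deltas '[[1,[-0.0133,-0.006,0],0],[1,[-0.0266,-0.0123,0],0],[1,[-0.0266,-0.0123,0],0]]'

```text
t: 14.7
eef_pos: [0.5862, -0.1298, 0.0749]
tool_rot: [0.0, 0.217, 0.976, 0.001]
contact_force: [-1.7, -0.1, 11.3]
gripper_width: 0.167
grasp_force: 39.5
```

>>> apply_moves --deltas '[[1,[-0.0123,-0.008,0],0],[1,[-0.0246,-0.016,0],0],[1,[-0.0246,-0.016,0],0]]'

```text
t: 15.0
eef_pos: [0.5899, -0.1357, 0.075]
tool_rot: [0.001, 0.218, 0.976, 0.001]
contact_force: [0.1, 0.1, 8.9]
gripper_width: 0.17
grasp_force: 39.2
```

>>> apply_moves --deltas '[[1,[-0.0111,-0.0095,0],0],[1,[-0.0222,-0.019,0],0],[1,[-0.0222,-0.019,0],0]]'

```text
t: 15.3
eef_pos: [0.5926, -0.1417, 0.075]
tool_rot: [0.002, 0.218, 0.976, 0.0]
contact_force: [0.5, -2.3, 8.0]
gripper_width: 0.171
grasp_force: 39.1
```

```bash
python3 - <<'E'
from h import *
o=bot.get_obs();print(ang(o['eef_pos']),o['contact_force'])
E
```

```text
(np.float64(17.88), np.float64(0.0416)) [ 0.52033858 -2.26213606  7.96313334]
```

>>> apply_moves --deltas '[[1,[-0.0097,-0.011,0],0],[1,[-0.0193,-0.022,0],0],[1,[-0.0193,-0.022,0],0]]'

```text
t: 15.6
eef_pos: [0.5931, -0.143, 0.0749]
tool_rot: [-0.001, 0.217, 0.976, 0.003]
contact_force: [-5.0, 7.0, 16.2]
gripper_width: 0.169
grasp_force: 40.0
```

>>> apply_moves --deltas '[[1,[-0.008,-0.0122,0],0],[1,[-0.016,-0.0245,0],0],[1,[-0.016,-0.0245,0],0]]'

```text
t: 15.9
eef_pos: [0.5946, -0.1494, 0.0749]
tool_rot: [0.0, 0.217, 0.976, 0.002]
contact_force: [-2.5, 5.5, 13.5]
gripper_width: 0.172
grasp_force: 39.6
```

>>> apply_moves --deltas '[[1,[-0.0062,-0.0132,0],0],[1,[-0.0125,-0.0265,0],0],[1,[-0.0125,-0.0265,0],0]]'

```text
t: 16.2
eef_pos: [0.5949, -0.1567, 0.075]
tool_rot: [0.001, 0.217, 0.976, 0.001]
contact_force: [-0.8, 1.4, 11.0]
gripper_width: 0.171
grasp_force: 39.3
```

>>> apply_moves --deltas '[[1,[-0.0043,-0.014,0],0],[1,[-0.0087,-0.028,0],0],[1,[-0.0087,-0.028,0],0]]'

```text
t: 16.5
eef_pos: [0.5941, -0.164, 0.075]
tool_rot: [0.001, 0.217, 0.976, 0.001]
contact_force: [0.5, -1.2, 9.5]
gripper_width: 0.171
grasp_force: 39.2
```

```bash
python3 - <<'E'
from h import *
o=bot.get_obs();print(ang(o['eef_pos']),o['contact_force'])
E
```

```text
(np.float64(-13.02), np.float64(0.0422)) [ 0.54215204 -1.18374423  9.51981126]
```

>>> apply_moves --deltas '[[1,[-0.002,-0.0145,0],0],[1,[-0.0042,-0.0255,0],0],[1,[-0.0042,-0.0255,0],0],[1,[-0.0042,-0.0255,0],0]]'

```text
t: 16.9
eef_pos: [0.593, -0.168, 0.075]
tool_rot: [0.001, 0.217, 0.976, 0.001]
contact_force: [0.1, 1.4, 9.1]
gripper_width: 0.169
grasp_force: 39.2
```

```bash
python3 - <<'E'
from h import *
o=bot.get_obs();print(ang(o['eef_pos']),o['contact_force'])
E
```

```text
(np.float64(-18.66), np.float64(0.0423)) [0.05780536 1.38937914 9.11481296]
```

>>> apply_moves --deltas '[[0.75,[0,0,0],0],[0.7,[0,0,0],0],[0.6,[0,0,0],0],[0.5,[0,0,0],0],[0.5,[0,0,0],0],[0.5,[0,0,-0.2],0],[0.5,[0,0,-0.4],0],[0.5,[0,0,-0.6],0],[0.5,[0.25,-0.1,-0.6],0],[0.5,[0.3,-0.2,-0.6],0],[0.5,[0.3,-0.2,-0.6],0]]'

```text
t: 18.0
eef_pos: [0.5165, -0.1819, 0.1936]
tool_rot: [-0.001, 0.22, 0.976, 0.0]
contact_force: [0.7, 0.5, -0.0]
gripper_width: 0.501
grasp_force: 0.0
```

```bash
python3 - <<'E'
from h import *
o=bot.get_obs();print(o['eef_pos'],o['contact_force'])
w=shot('wrist','w5.png'); T=tool(o)@np.array(w['hand_eye'])
look(w,['grip_mid','start_top'])
p=shot('top'); look(p,['grip_mid','start_top'])
c=p['color'][140:225,240:345,::-1]; t=cv2.resize(c,None,fx=4,fy=4,interpolation=cv2.INTER_CUBIC)
im=np.zeros((420,800,3),np.uint8); im[:,:480]=cv2.resize(w['color'][:,:,::-1],(480,420)); im[:300,480:]=cv2.resize(t,(320,260))[:260] if 0 else 0
im[:259,480:800]=cv2.resize(t,(320,259)); cv2.imwrite('pics/m5.png',im)
E
```

```text
[ 0.51647681 -0.18187733  0.19362039] [ 0.69928879  0.47743765 -0.00620987]
grip_mid [ 0.588  -0.1696  0.0684] 0.66
start_top [ 0.5398 -0.2576  0.0729] 0.86
```

View pics/m5.png

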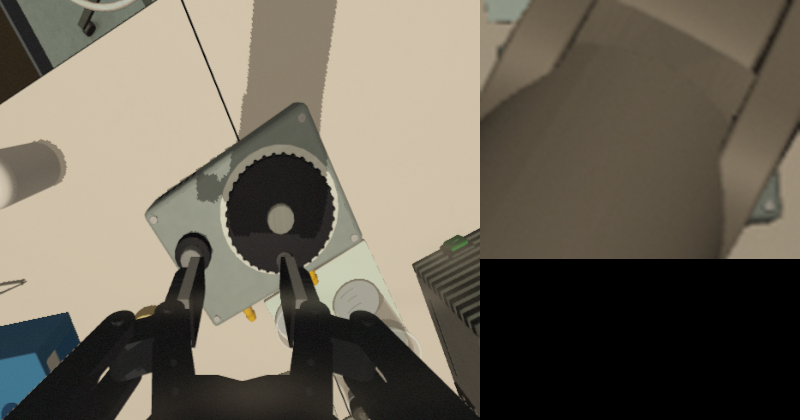

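The right finger hides the grip in this view, so I'll check it from the button side. The button shows at about (193,252).

```bash
python3 - <<'E'
from h import *
print(delta([.5445,-.2565,.13]))
E
```

```text
[-0.27010915 -0.29959633  0.31550284]
```

>>> apply_moves --deltas '[[0.8,[-0.14,-0.15,0],0],[1,[-0.27,-0.3,0.05],0],[1,[-0.27,-0.3,0.2],0],[1,[-0.27,-0.3,0.3],0],[1,[-0.27,-0.3,0.3],0],[1,[-0.27,-0.3,0.3],0]]'

```text
t: 18.9
eef_pos: [0.5438, -0.2569, 0.1332]
tool_rot: [-0.0, 0.217, 0.976, -0.0]
contact_force: [0.3, 0.1, 0.5]
gripper_width: 0.0
grasp_force: 0.0
```

```bash
python3 - <<'E'
from h import *
o=bot.get_obs();print(o['eef_pos'],o['contact_force'],o['gripper_width'])
w=shot('wrist','w6.png'); look(w,['grip_mid','start_top'])
T=tool(o)@np.array(w['hand_eye'])
for P in [(.5445,-.2565,.072),(.593,-.168,.102),tuple(o['eef_pos'])]:
    c=np.linalg.inv(T)@[*P,1]; print(w['intrinsics']@c[:3]/c[2])
E
```

```text
[ 0.5438227  -0.25692332  0.13320829] [0.30463296 0.14064016 0.54477085] 0.0002919851088021258
grip_mid [ 0.588  -0.1691  0.0944] 0.55
start_top [ 0.5454 -0.2564  0.073 ] 0.9
[283.97415279 223.97423563   1.        ]
[455.73131819 253.17055813   1.        ]
[283.08921028 269.64369492   1.        ]
```

View pics/w6.png

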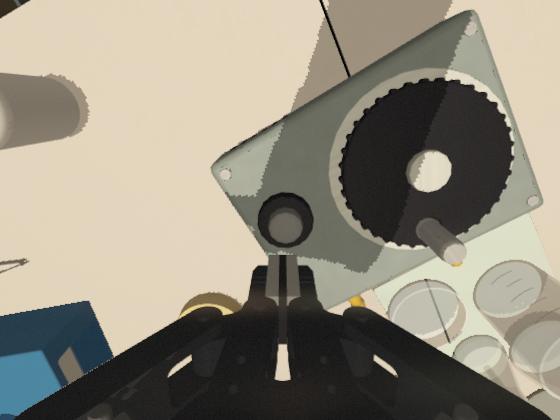

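The button at (287,228) and the grip top at (455,255) match the predictions of (284,224) and (456,253). The dial therefore rests in the third hollow, and I press the button now.

>>> apply_moves --deltas '[[1,[0,0,0.15],0],[1,[0,0,0.28],0],[1,[0,0,0.3],0],[1,[0,0,0.31],0],[1,[0,0,0.32],0],[1,[0,0,0.33],0],[1,[0,0,0.33],0]]'

```text
t: 19.75
eef_pos: [0.5442, -0.2575, 0.0683]
tool_rot: [0.001, 0.218, 0.976, -0.0]
contact_force: [-1.2, 0.5, 3.2]
gripper_width: 0.001
grasp_force: 1.8
```

>>> apply_moves --deltas '[[1,[0,0,0.008],0],[1,[0,0,0.015],0],[1,[0,0,0.015],0]]'

```text
t: 20.05
eef_pos: [0.5442, -0.2575, 0.066]
tool_rot: [0.001, 0.218, 0.976, 0.0]
contact_force: [-3.0, 2.4, 14.7]
gripper_width: -0.001
grasp_force: 7.6
```

>>> apply_moves --deltas '[[1,[0,0,0.005],0],[1,[0,0,0.005],0],[1,[0,0,0.005],0]]'

```text
t: 20.35
eef_pos: [0.5443, -0.2576, 0.0658]
tool_rot: [0.001, 0.218, 0.976, 0.001]
contact_force: [-5.8, 4.0, 23.5]
gripper_width: 0.001
grasp_force: 11.6
```

>>> apply_moves --deltas '[[1,[0,0,-0.05],0],[1,[0,0,-0.2],0],[1,[0,0,-0.4],0],[1,[0,0,-0.6],0],[1,[0.3,0,-0.7],0],[1,[0.5,0,-0.7],0],[1,[0.5,0,-0.7],0]]'

```text
t: 21.05
eef_pos: [0.4464, -0.2125, 0.2023]
tool_rot: [-0.003, 0.218, 0.976, 0.002]
contact_force: [-0.3, -0.2, -0.8]
gripper_width: 0.002
grasp_force: 0.0
```

```bash
python3 - <<'E'
from h import *
o=bot.get_obs();print(o['eef_pos'],o['contact_force'])
w=shot('wrist','w7.png'); look(w,['grip_mid','start_top'])
s=shot('scene'); look(s,['grip_mid','start_top','spare_bottle','tape_roll','bottle_cap'])
T=tool(o)@np.array(w['hand_eye'])
for P in [(.5445,-.2565,.072),(.593,-.168,.102)]:
    c=np.linalg.inv(T)@[*P,1]; print(w['intrinsics']@c[:3]/c[2])
E
```

```text
[ 0.44644969 -0.21251786  0.20234375] [-0.30425397 -0.23400695 -0.76876406]
grip_mid [ 0.5841 -0.1679  0.0868] 0.86
grip_mid [ 0.522  -0.1567  0.0513] 0.26
grip_mid [ 0.5894 -0.172   0.0853] 0.42
start_top [ 0.5402 -0.2115  0.0501] 0.37
spare_bottle [ 0.3865 -0.4102  0.0739] 0.96
tape_roll [ 0.6318 -0.3813  0.0205] 0.7
[284.49671543 300.8317011    1.        ]
[397.94663139 326.5075642    1.        ]
```

View pics/w7.png

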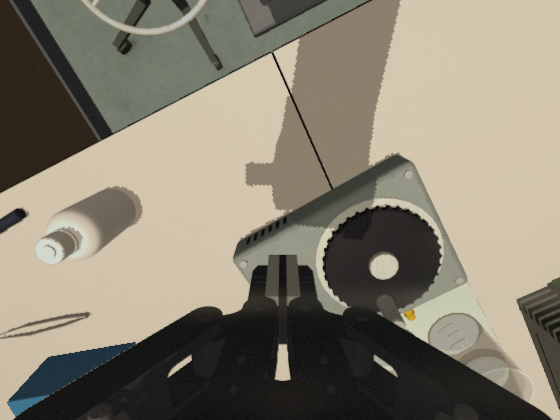

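The bottle stands untouched at about (75,235). The grip is still in the same place at about (398,318), and the robot is clear of everything.

```bash
python3 -c "
from station import bot
print(bot.hand_in())"
```

```text
the job is handed in; nothing more can be done
None
```

The dial went back to the end stop (about 12 N, limit 25 N) and then clockwise three felt clicks. I pressed the start button fully down and released it without touching the bottle, tape roll or cap, and handed the job in.

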